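# Refit the return spring on the hand press

## Task

Thread the tanged return spring over the end of the rod on top of the hand press; where its tang catches on the rod's shoulder, keep only a light pressure on it and twist the spring until the tang drops into the keyway, then ease it down until it stands fully home on the press head. Then set the flanged cap, hub up, squarely on top of the spring with the rod's threaded end in its bore, and let go of it. Never force the spring or the cap (stay under 15 N), and leave the other things on the counter where they are.

Things in the scene. Friction and masses are not known exactly. Their poses are not given: they have to be found in the camera images.
- press: Small hand press, black cast C-frame, base plate 200 x 120 mm, head top 180 mm above the counter; six-spoked wheel 168 mm across, its top 222 mm above the counter, on the press's -y side, centred 75 mm to the side of the rod's axis and 50 mm behind it. Fixed, upright. Origin on the counter exactly under the rod's axis; x points to its back (the column), its front is -x, z up.
- seat (a point): Centre of the flat round spring seat on the press head, on the rod's axis, 180 mm above the counter; axes as the press. From it rises the fixed steel spring rod, 30 mm diameter up to a flat shoulder 58 mm above the seat, then a threaded end of 15 mm diameter up to 78 mm above the seat.
- shoulder (a point): On the rod's axis at the shoulder, 58 mm above the seat; axes as the press. One keyway, 5.5 mm wide, 7.5 mm deep, runs down the side of the 30 mm part from shoulder to seat, open at the top. The rod is screwed tight into the ram, and its keyway faces where the thread stopped: anywhere within 1.15 rad (66 degrees) either side of the press's front (-x). These axes do not show it.
- rod_end (a point): Top end of the rod's thread, on the axis, 78 mm above the seat; its last 5 mm taper to 9 mm diameter. Axes as the press.
- spring: Steel compression spring standing on end on the counter: 42 mm outside diameter, 36 mm bore, wire 3 mm, 70 mm long, 52 g. Origin: centre of its lower end, z up along its axis. Stiffness 0.6 N per mm, 16 mm to solid; only the 40 mm above its lower end compress if it is held higher than that. Twist passes straight to the tang.
- tang (a point): Tip of the tang: the lower wire end, 3 mm square, bent inward at the spring's -x side, level with its lower end and reaching to 10 mm from its axis; axes as the spring. With the spring at the press's yaw the tang is on the press's front side; from there it meets the keyway within 1.15 rad of turn either way (slack about 0.1 rad). The tang can pass the 30 mm part only in the keyway.
- grip (a point): On the spring's axis, 58 mm above its lower end while uncompressed: the height to hold it at. Axes as the spring.
- cap: Steel spring cap, top-hat shaped, standing flange down on the counter: flange 48 mm diameter, 5 mm thick; hub 30 mm diameter, its top 22 mm above the underside; through bore 21 mm; about 60 g. Origin: centre of the flange's underside; z up. Resting on the seated spring its underside is about 69 mm above the seat.
- jar: Glass parts jar with a lid, 68 mm diameter, 95 mm high; a bystander. Origin: centre of the underside.
- pusher: Brass bezel pusher with a mushroom wooden handle, 105 mm long, lying along its x axis, up to 36 mm high; a bystander. Origin near its middle, on the counter.
- die_a: Loose steel ring die, a disc 40 mm across with a hole, 14 mm high; a bystander. Origin: centre of the underside.
- die_b: Loose steel ring die, a disc 34 mm across with a hole, 14 mm high; a bystander. Origin: centre of the underside.
- loupe: Folding loupe, 56 x 24 mm, 18 mm high; a bystander. Origin: underside of its case.
- file: Small file with a wooden handle, 185 mm long, 16 mm high, lying along its x axis; a bystander. Origin on the counter at the front end of the handle.
Not all that is in view belongs to the job. Leave any black look-alike of the cap alone.

How it is judged:
On the way, in this order (a step that is already met when the one before it is completed fails the run):
1. the spring is threaded on the rod with its tang down in the keyway, its lower end at least 10 mm below the shoulder (z of spring in the frame of seat below 0.048 m and horizontal distance between spring and seat below 0.006 m).
2. the spring stands home: lower end within 3 mm of the seat, within 6 mm of the rod's axis, upright within 5 degrees (z of spring in the frame of seat below 0.003 m and horizontal distance between spring and seat below 0.006 m and angle between spring's own z axis and vertical below 0.09 rad), for 0.2 s.
3. the cap sits on the spring with the rod's end in its bore (all of step 2 and horizontal distance between cap and seat below 0.005 m and z of cap in the frame of seat between 0.064 and 0.0725 m and angle between cap's own z axis and vertical below 0.09 rad and contact force between cap and spring above 0.1 N), for 0.2 s.
At the end, for the whole second after the job is handed in: The spring stands on the seat around the rod (within 3 mm of it, within 6 mm of the axis, upright within 5 degrees); the cap rests on it hub up, underside 64 to 72.5 mm above the seat, within 5 mm of the axis, level within 5 degrees; both at rest and released (all of step 3 and linear speed of each of spring, cap below 0.02 m/s); the robot touches nothing.
It fails at once if the spring is forced against the press with more than 15 N (contact force between spring and press above 15 N).
It fails at once if the cap is forced against the press or the spring with more than 15 N (contact force between cap and spring above 15 N or contact force between cap and press above 15 N).
It fails at once if a bystander (jar, pusher, loose die, loupe or file) is moved more than 20 mm (distance of any of jar, pusher, die_a, die_b, loupe, file from where it was at the start of the episode above 0.02 m).
It also fails if it takes over 72 s, if anything falls off the work surface, if the arm or the gripper's body presses on something with over 40 N, if the wrist force passes 120 N, or if a joint passes its speed limit or range.

## Robot

A 6-joint arm with a two-finger parallel gripper is mounted at the origin on the work surface. World frame = base frame: x ahead of the robot, y to its left, z up, the work surface at z = 0. Lengths are in m, angles in rad, forces in N, time in s.
With the tool pointing down it reaches from about 0.35 to 0.85 m from the base axis. Payload 8.1 kg.
Tool frame: the origin (TCP) lies at the centre of the arm's flange, where the gripper is bolted on; the fingertips stand 186 mm ahead of it and the grasp point (between the pads) lies 167 mm ahead of it; z points along the fingers, y is the line along which they close (so a half turn about z gives the same grasp; the last joint's range is limited). The gripper opens to 93 mm and grips with 3 to 60 N. Pads are 15 mm wide; open, the fingers measure 128 mm over their backs; the gripper's body (75 mm by 188 mm) begins 65 mm behind the grasp point.
Start: joints at [1.245, 0.13, 1.488, -0, 1.523, -0.085], TCP at [0.143, 0.583, 0.405] pointing down, gripper open.
Joint ranges: [-2.96, 2.96], [-0.89, 2.26], [0.02, 2.5], [-1.34, 4.48], [0, 2.73], [-2.66, 2.66]. Speed limits (rad/s): [2.39, 2.39, 2.79, 3.14, 3.14, 3.14].

## Interface

Orientations are given as a rotation vector (axis times angle).
In Python, from plant import read_state, read_camera, camera_params, robot gives the robot as it stands.
- The arm moves only by the tool carry_out, never from a script. Its argument "targets" is a list of rows, each an object of numbers: "hand": the opening in per cent of the stroke, from 0 (shut) to 100 (fully open); "x", "y", "z": the shift along the tool's x, y, z in m; "ax", "ay", "az": the turn, a rotation vector about the tool's x, y, z in rad. In form: [{"hand": .., "x": .., "y": .., "z": .., "ax": .., "ay": .., "az": ..}, ...]. A call has 1 to 8 rows; each row is the pose to reach, as a shift and turn from the pose commanded when the call began, along the tool's axes at that moment; what a row does not reach only later rows make up. A row lasts 1/8 s, in which the tool goes at most 62.5 mm and 10.7 degrees, less where a joint would pass 70% of its speed; a pose out of reach is approached as far as the arm can. A call with a gripper value outside its range is refused whole. The fingers move at their own pace and stop on an object; "newtons" is the grip in N (left out, the last holds). Time passes only in rows, so rows that repeat a pose let the fingers close. It gives the time, the measured TCP pose, the force, the opening and the grip force at its end, in the units of the state.
- read_state(): the state, without advancing time (a new reading comes with each control period).
- read_camera(name): name is "scene" or "top" or "wrist"; returns (picture, depth): 480x640x3 uint8, blue, green, red; 480x640 float32, m along the optical axis (not along the pixel's ray), 0 where there is no reading.
- camera_params(name): a dict with "fx", "fy", "cx", "cy" (pixels), "position" and "rotation" of the camera in the world. Camera axes: x right, y up, looking along -z (the intrinsics and any distortion apply to the point x, -y, -z); pixel columns grow to the right and rows downward; lengths in m; the calibration is good to about 2 mm. A picture is of the moment at which its call begins: read the wrist's pose just before it. camera_params takes no time and is no camera call; for the wrist camera it gives the pose at the moment of the call.
- robot.close_job(): hands the job in; it is judged then, once.
The state is a dict: "t": time; "q": joint angles; "dq": joint speeds; "joint_torque": joint torques, N m; "tool_pos": TCP position; "orientation": TCP orientation; "force": force on the tool from outside, world axes, zero at the start; "wrist_torque": the same for the moment, N m; "opening": finger opening in m; "gripper_force": force on a finger pad.
Only numpy, scipy, OpenCV 4.12 (cv2) and the standard library are available. Lean on these libraries where they do the work, as an engineer would, in place of code of your own. Each camera call takes 0.05 s, during which the arm holds its last target. There are 200 camera calls.

## Working session

There is one attempt and no reset: what is moved stays moved. The work goes in short steps, Python scripts to look and compute and a tool call to move; the robot and the scene stay as the last step left them, time stands still between calls to the robot, and variables do not carry over. Pictures are saved under pics/ and viewed, at most 10 in all, crops included, and the job is handed in when it is done.

Besides the shell and the picture viewer there is one more tool, called after "Call:" by a JSON object that holds its "api" and its "payload", one argument or row to a line. carry_out: Moves the arm, as the interface text tells. Its arguments: {"type":"object","properties":{"targets":{"type":"array","items":{"type":"object","properties":{"hand":{"type":"number"},"x":{"type":"number"},"y":{"type":"number"},"z":{"type":"number"},"ax":{"type":"number"},"ay":{"type":"number"},"az":{"type":"number"}}}},"newtons":{"type":"number"}},"required":["targets"]}

```bash
mkdir -p pics
cat > h.py <<'E'
import numpy as np, cv2
from plant import read_state, read_camera, camera_params, robot
def pt(p,u,v,d):
    c=np.array([(u-p['cx'])/p['fx'],-(v-p['cy'])/p['fy'],-1.])*d
    return np.array(p['position'])+np.array(p['rotation'])@c
def ray(p,u,v,z):
    c=np.array([(u-p['cx'])/p['fx'],-(v-p['cy'])/p['fy'],-1.])
    r=np.array(p['rotation'])@c; o=np.array(p['position'])
    return o+r*(z-o[2])/r[2]
def pix(p,X):
    c=np.array(p['rotation']).T@(np.array(X)-np.array(p['position']))
    return p['cx']+p['fx']*c[0]/-c[2], p['cy']-p['fy']*c[1]/-c[2]
E
python3 - <<'E'
from h import *
for n in ("scene","top"):
    p=camera_params(n);im,d=read_camera(n);cv2.imwrite(f"pics/{n}.png",im);np.savez(f"{n}.npz",d=d,im=im);print(n,p)
s=read_state();print(s)
E
```

```text
scene {'fx': 467.86327477037554, 'fy': 467.86327477037554, 'cx': 326.5495624854975, 'cy': 243.8386723066135, 'position': array([1.17502979, 0.48116815, 0.69668276]), 'rotation': array([0.55432756, 1.06292457, 1.94117037])}
top {'fx': 621.0675348144264, 'fy': 621.0675348144264, 'cx': 323.9329051582771, 'cy': 234.19892662052865, 'position': array([0.36026899, 0.05597049, 1.47678512]), 'rotation': array([ 0.09107157, -0.12289192, -1.54631195])}
{'t': 0.1, 'q': array([ 1.24456302e+00,  1.31053696e-01,  1.48920186e+00,  1.93236125e-05,
        1.52300225e+00, -8.54114695e-02]), 'dq': array([ 0.00086166, -0.00137904, -0.00060255,  0.00041661,  0.00060802,
        0.00059455]), 'joint_torque': array([ 8.47837036e-04, -5.61342323e+01, -4.93097448e+01,  7.70001649e-02,
        2.91107706e-02, -5.29694705e-05]), 'tool_pos': array([0.14301189, 0.58248307, 0.40379389]), 'orientation': array([-3.77326801e-01, -3.11848770e+00,  2.55392533e-03]), 'force': array([-0.79069256,  0.65570332,  0.05857607]), 'wrist_torque': array([-0.00439635, -0.00476537, -0.03462609]), 'gripper_force': 0.0, 'opening': 0.09285573909288113}
```

```bash
sed -i "s/np.array(p\['rotation'\])/cv2.Rodrigues(np.array(p['rotation'],float))[0]/g" h.py; cat h.py | head -5
```

```text
import numpy as np, cv2
from plant import read_state, read_camera, camera_params, robot
def pt(p,u,v,d):
    c=np.array([(u-p['cx'])/p['fx'],-(v-p['cy'])/p['fy'],-1.])*d
    return np.array(p['position'])+cv2.Rodrigues(np.array(p['rotation'],float))[0]@c
```

View pics/scene.png

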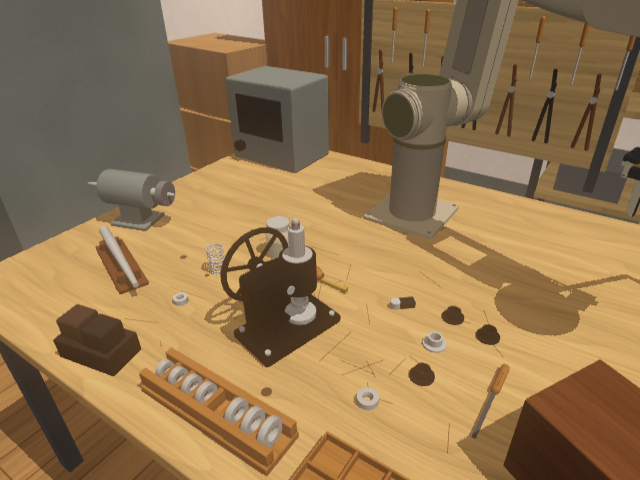

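View pics/top.png

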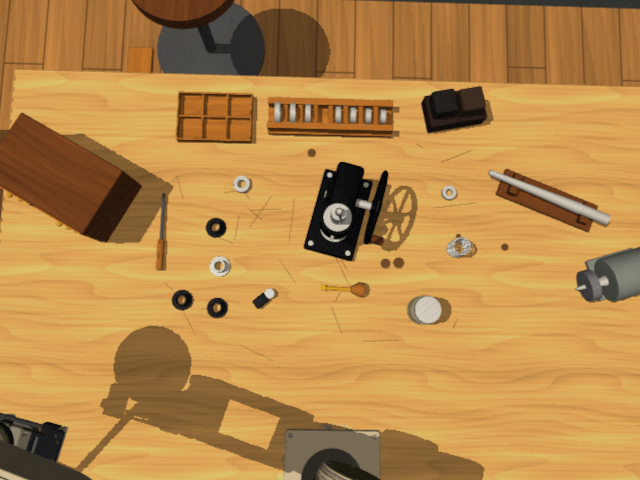

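The top view shows the spring at (460,247), the silver cap at (220,267) with black look-alikes around it, the rod at about (340,213), the wheel to the right of the rod and the jar at (427,310).

Run:
```python
from h import *
p=camera_params("top");D=np.load("top.npz");d=D['d'];im=D['im']
for n,u,v in (("rodend",339,213),("cap",220,267),("spring",460,247),("jar",427,310),("counter",400,350),("capfl",212,266)):
    print(n,pt(p,u,v,d[v,u]).round(4))
# cloud
def cloud(u0,u1,v0,v1,z0,z1,n):
    P=np.array([pt(p,u,v,d[v,u]) for v in range(v0,v1) for u in range(u0,u1) if d[v,u]>0])
    P=P[(P[:,2]>z0)&(P[:,2]<z1)];print(n,len(P),P.mean(0).round(4),P.min(0).round(4),P.max(0).round(4));return P
cloud(205,236,252,283,.003,.008,"flange");cloud(205,236,252,283,.015,.026,"hub")
cloud(440,480,230,265,.03,.08,"spring");cloud(310,370,195,240,.235,.27,"rod")
cloud(310,370,195,240,.25,.27,"rodend")
a=[];
for c in [(360,170),(310,245),(353,259),(326,165)]: pass
B=cloud(290,375,155,265,.008,.022,"base")
r=cv2.minAreaRect((B[:,:2]*1000).astype(np.float32));print(r)
W=cloud(360,395,165,250,.05,.23,"wheel");print(cv2.minAreaRect((W[:,:2]*1000).astype(np.float32)))
for n,(a,b,c,e) in {"press":(295,365,155,265),"spr":(440,480,230,265)}.items():
    cv2.imwrite(f"pics/{n}.png",cv2.resize(im[c:e,a:b],None,fx=5,fy=5,interpolation=2))
p2=camera_params("scene");D=np.load("scene.npz");print(pt(p2,296,222,D['d'][222,296]).round(4),pt(p2,434,337,D['d'][337,434]).round(4))
A=cv2.resize(im[155:265,295:395],None,fx=4,fy=4,interpolation=2)
S=cv2.resize(D['im'][210:330,190:340],None,fx=4,fy=4,interpolation=2)[:440,:400]
S2=cv2.resize(D['im'][235:285,190:240],None,fx=7,fy=7,interpolation=2)
T=cv2.resize(im[225:270,435:485],None,fx=7,fy=7,interpolation=2)
w=cv2.resize(D['im'][205:325,255:325],None,fx=4,fy=4,interpolation=2)
C=np.zeros((560,800,3),np.uint8);C[:440,:400]=A;C[:480,400:680]=w;cv2.imwrite("pics/m.png",C)
C=np.zeros((350,700,3),np.uint8);C[:,:350]=S2;C[:315,350:]=T;cv2.imwrite("pics/m2.png",C)
```

```text
rodend [0.571  0.0038 0.2606]
cap [0.4793 0.2731 0.0006]
spring [ 0.5398 -0.2991  0.0034]
jar [ 0.3862 -0.2016  0.098 ]
counter [ 0.2935 -0.1564 -0.0021]
capfl [0.4793 0.2885 0.0234]
flange 326 [0.4797 0.2729 0.0051] [0.443  0.2359 0.003 ] [0.5156 0.3093 0.008 ]
hub 65 [0.4814 0.2748 0.022 ] [0.4655 0.259  0.0166] [0.4942 0.289  0.026 ]
spring 193 [ 0.5346 -0.2854  0.0554] [ 0.5143 -0.3065  0.0304] [ 0.555  -0.2643  0.0746]
rod 170 [0.5745 0.0055 0.2452] [ 0.5599 -0.0094  0.2358] [0.5895 0.0193 0.2634]
rodend 50 [0.5745 0.0051 0.2578] [ 0.5674 -0.0026  0.2503] [0.5825 0.0118 0.2634]
base 759 [0.5944 0.0088 0.0176] [ 0.4897 -0.0919  0.008 ] [0.7575 0.1134 0.022 ]
((624.9174194335938, 11.244514465332031), (265.00445556640625, 199.9798583984375), 1.8455079793930054)
wheel 895 [ 0.5972 -0.0743  0.1644] [ 0.5246 -0.1029  0.0603] [ 0.6892 -0.0432  0.2281]
((606.944091796875, -73.08419036865234), (164.7200927734375, 59.44047546386719), 0.11763417720794678)
[0.5769 0.0071 0.2534] [0.4694 0.2675 0.0078]
```

View pics/m.png

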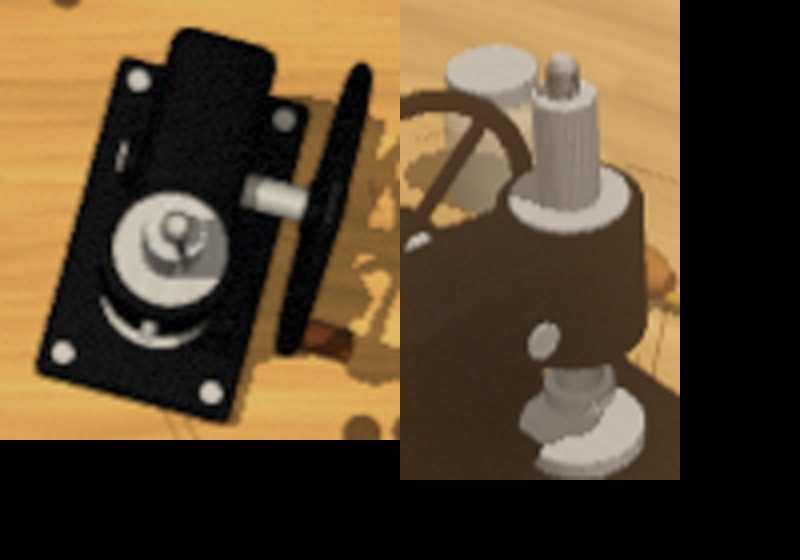

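The rod stands at the centre of the seat, and a dark keyway notch shows beside the thread near (180,240) in the crop, so on the front side. Next I'll move over the spring for a close look.

```bash
cat >> h.py <<'E'
from scipy.spatial.transform import Rotation as Ro
def plan(pos,yaw):
    "tool-frame shift and turn from measured pose to tool-down pose (TCP pos, yaw of tool x)"
    s=read_state();R=Ro.from_rotvec(s['orientation']);T=Ro.from_euler('z',yaw)*Ro.from_rotvec([np.pi,0,0])
    print('t',s['t'],'pos',s['tool_pos'].round(4),'yaw',round(np.arctan2(*R.as_matrix()[[1,0],0]),3),'F',s['force'].round(2),'q6',s['q'].round(2))
    print('shift',R.inv().apply(np.array(pos)-s['tool_pos']).round(4),'turn',(R.inv()*T).as_rotvec().round(3))
E
python3 - <<'E'
from h import *
p=camera_params("top")
q=[ray(p,295+u/4,155+v/4,.016)[:2] for u,v in ((63,352),(138,80),(211,392),(284,120))]
print(q,[np.arctan2(*(q[i+1]-q[i])[::-1]) for i in (0,2)])
s=read_state();w=camera_params("wrist");R=Ro.from_rotvec(s['orientation'])
print(R.inv().apply(w['position']-s['tool_pos']),(R.inv()*Ro.from_rotvec(w['rotation'])).as_matrix().round(3),w['fx'])
plan([.42,.2,.46],0); plan([.535,-.287,.40],0)
E
```

```text
[array([0.53968897, 0.05908975]), array([0.7055469 , 0.01781283]), array([ 0.51786431, -0.02899349]), array([ 0.68319363, -0.07042836])] [np.float64(-0.2439140294766839), np.float64(-0.2455623614244083)]
[ 7.60553746e-02 -6.32991111e-05  2.04890959e-02] [[-0.001  0.961  0.277]
 [ 1.     0.001  0.   ]
 [-0.     0.277 -0.961]] 370.64351976024403
t 0.1 pos [0.143  0.5825 0.4038] yaw 2.901 F [-0.79  0.66  0.06] q6 [ 1.24  0.13  1.49  0.    1.52 -0.09]
shift [-0.3602 -0.3055 -0.0558] turn [-1.000e-03  2.000e-03  2.901e+00]
t 0.1 pos [0.143  0.5825 0.4038] yaw 2.901 F [-0.79  0.66  0.06] q6 [ 1.24  0.13  1.49  0.    1.52 -0.09]
shift [-0.5881 -0.7509  0.0049] turn [-1.000e-03  2.000e-03  2.901e+00]
```

Run:
```python
from h import *
plan([.40,.2,.42],2.2); plan([.41,-.1,.42],1.5); plan([.499,-.354,.30],1.08)
```

```text
t 0.1 pos [0.143  0.5825 0.4038] yaw 2.901 F [-0.79  0.66  0.06] q6 [ 1.24  0.13  1.49  0.    1.52 -0.09]
shift [-0.3408 -0.3102 -0.0157] turn [-0.002  0.     0.701]
t 0.1 pos [0.143  0.5825 0.4038] yaw 2.901 F [-0.79  0.66  0.06] q6 [ 1.24  0.13  1.49  0.    1.52 -0.09]
shift [-0.4221 -0.5991 -0.0153] turn [-1.000e-03  1.000e-03  1.401e+00]
t 0.1 pos [0.143  0.5825 0.4038] yaw 2.901 F [-0.79  0.66  0.06] q6 [ 1.24  0.13  1.49  0.    1.52 -0.09]
shift [-0.5691 -0.8244  0.1051] turn [-1.000e-03  1.000e-03  1.821e+00]
```

Call:
{"api": "carry_out", "payload": {
  "targets": [
    {"hand":100,"x":-0.34,"y":-0.31,"z":-0.016,"az":0.7},
    {"x":-0.34,"y":-0.31,"z":-0.016,"az":0.7},
    {"x":-0.34,"y":-0.31,"z":-0.016,"az":0.7},
    {"x":-0.34,"y":-0.31,"z":-0.016,"az":0.7},
    {"x":-0.34,"y":-0.31,"z":-0.016,"az":1.0},
    {"x":-0.34,"y":-0.31,"z":-0.016,"az":1.2},
    {"x":-0.34,"y":-0.31,"z":-0.016,"az":1.4},
    {"x":-0.42,"y":-0.6,"z":-0.016,"az":1.6}
  ]
}}

```text
schema error: expected keys hand, x, y, z, ax, ay, az
```

Run:
```python
from h import *
plan([.41,-.1,.42],1.5); plan([.499,-.354,.30],1.08)
```

```text
t 0.1 pos [0.143  0.5825 0.4038] yaw 2.901 F [-0.79  0.66  0.06] q6 [ 1.24  0.13  1.49  0.    1.52 -0.09]
shift [-0.4221 -0.5991 -0.0153] turn [-1.000e-03  1.000e-03  1.401e+00]
t 0.1 pos [0.143  0.5825 0.4038] yaw 2.901 F [-0.79  0.66  0.06] q6 [ 1.24  0.13  1.49  0.    1.52 -0.09]
shift [-0.5691 -0.8244  0.1051] turn [-1.000e-03  1.000e-03  1.821e+00]
```

Call:
{"api": "carry_out", "payload": {
  "targets": [
    {"hand":100,"x":-0.34,"y":-0.31,"z":-0.016,"ax":0,"ay":0,"az":0.7},
    {"hand":100,"x":-0.34,"y":-0.31,"z":-0.016,"ax":0,"ay":0,"az":0.7},
    {"hand":100,"x":-0.34,"y":-0.31,"z":-0.016,"ax":0,"ay":0,"az":0.7},
    {"hand":100,"x":-0.34,"y":-0.31,"z":-0.016,"ax":0,"ay":0,"az":0.7},
    {"hand":100,"x":-0.34,"y":-0.31,"z":-0.016,"ax":0,"ay":0,"az":0.9},
    {"hand":100,"x":-0.34,"y":-0.31,"z":-0.016,"ax":0,"ay":0,"az":1.1},
    {"hand":100,"x":-0.34,"y":-0.31,"z":-0.016,"ax":0,"ay":0,"az":1.3},
    {"hand":100,"x":-0.42,"y":-0.6,"z":-0.016,"ax":0,"ay":0,"az":1.4}
  ]
}}

```text
t: 1.1
tool_pos: [0.3918, 0.1552, 0.4199]
orientation: [2.304, 2.136, -0.0]
force: [2.9, -0.6, 0.2]
opening: 0.0932
gripper_force: 0.0
```

Run:
```python
from h import *
plan([.41,-.1,.42],1.3); plan([.499,-.354,.30],1.08)
```

```text
t 1.1 pos [0.3918 0.1552 0.4199] yaw 1.495 F [ 2.9  -0.59  0.23] q6 [ 0.26 -0.38  1.93 -0.    1.59  0.33]
shift [-0.2531  0.0375 -0.    ] turn [0.    0.    0.195]
t 1.1 pos [0.3918 0.1552 0.4199] yaw 1.495 F [ 2.9  -0.59  0.23] q6 [ 0.26 -0.38  1.93 -0.    1.59  0.33]
shift [-0.4996  0.1455  0.12  ] turn [0.    0.    0.415]
```

Call:
{"api": "carry_out", "payload": {
  "targets": [
    {"hand":100,"x":-0.253,"y":0.038,"z":0,"ax":0,"ay":0,"az":0.2},
    {"hand":100,"x":-0.253,"y":0.038,"z":0,"ax":0,"ay":0,"az":0.2},
    {"hand":100,"x":-0.253,"y":0.038,"z":0,"ax":0,"ay":0,"az":0.2},
    {"hand":100,"x":-0.253,"y":0.038,"z":0,"ax":0,"ay":0,"az":0.2},
    {"hand":100,"x":-0.5,"y":0.146,"z":0.05,"ax":0,"ay":0,"az":0.415},
    {"hand":100,"x":-0.5,"y":0.146,"z":0.12,"ax":0,"ay":0,"az":0.415},
    {"hand":100,"x":-0.5,"y":0.146,"z":0.12,"ax":0,"ay":0,"az":0.415},
    {"hand":100,"x":-0.5,"y":0.146,"z":0.12,"ax":0,"ay":0,"az":0.415}
  ]
}}

```text
t: 2.1
tool_pos: [0.4862, -0.3096, 0.3226]
orientation: [-2.69, -1.622, -0.0]
force: [0.3, 0.5, 0.8]
opening: 0.093
gripper_force: 0.0
```

Call:
{"api": "carry_out", "payload": {
  "targets": [
    {"hand":100,"x":0,"y":0,"z":0,"ax":0,"ay":0,"az":0},
    {"hand":100,"x":0,"y":0,"z":0,"ax":0,"ay":0,"az":0}
  ]
}}

```text
t: 2.35
tool_pos: [0.4858, -0.3076, 0.3233]
orientation: [-2.689, -1.621, 0.001]
force: [0.5, -0.3, 0.5]
opening: 0.093
gripper_force: 0.0
```

Run:
```python
from h import *
plan([.499,-.354,.30],1.08)
p=camera_params("wrist");im,d=read_camera("wrist");np.savez("w1.npz",d=d,im=im,p=p['position'],r=p['rotation'])
u,v=pix(p,[.535,-.287,.0]);print(u,v)
cv2.imwrite("pics/w1.png",im)
```

```text
t 2.35 pos [ 0.4858 -0.3076  0.3233] yaw 1.085 F [ 0.54 -0.33  0.48] q6 [-0.65  0.12  1.65  0.    1.37 -0.17]
shift [-0.0349  0.0334  0.0232] turn [-0.002 -0.001  0.005]
368.3498817942774 176.38772249159138
```

View pics/w1.png

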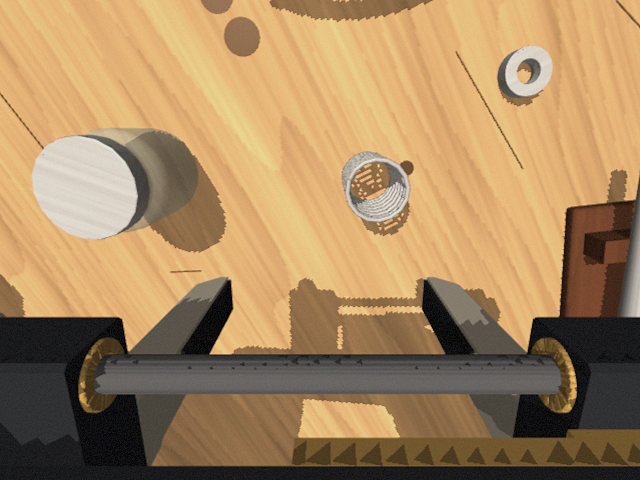

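The spring's top ring is at about (378,187) with radius ~32 px and the jar is at (85,187). I'll enlarge the spring.

Run:
```python
from h import *
D=np.load("w1.npz");im=D['im'];p=camera_params("wrist")
cv2.imwrite("pics/w1c.png",cv2.resize(im[145:240,330:425],None,fx=6,fy=6,interpolation=2))
print(ray(p,378,187,.07))
```

```text
[ 0.53535441 -0.28510313  0.07      ]
```

View pics/w1c.png

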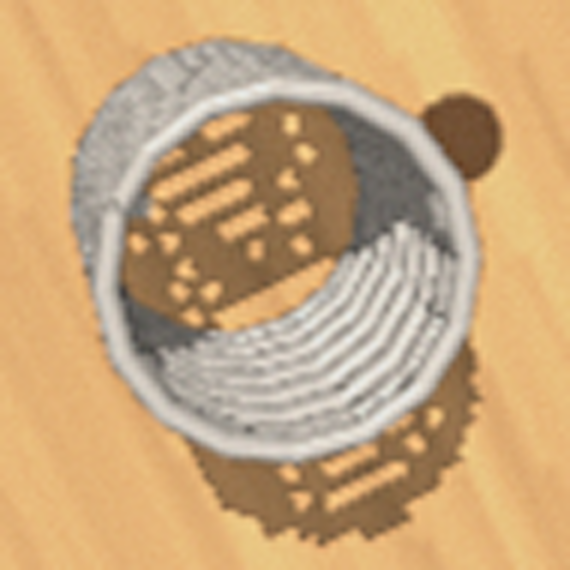

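Top ring is centred at crop (285,270). The tang isn't clearly visible from this slant, so I'll look from straight above.

Call:
{"api": "carry_out", "payload": {
  "targets": [
    {"hand":100,"x":-0.035,"y":0.033,"z":0.023,"ax":0,"ay":0,"az":0},
    {"hand":100,"x":-0.035,"y":0.033,"z":0.023,"ax":0,"ay":0,"az":0},
    {"hand":100,"x":-0.035,"y":0.033,"z":0.023,"ax":0,"ay":0,"az":0},
    {"hand":100,"x":-0.035,"y":0.033,"z":0.023,"ax":0,"ay":0,"az":0}
  ]
}}

```text
t: 2.9
tool_pos: [0.4993, -0.3532, 0.3031]
orientation: [2.686, 1.623, 0.002]
force: [-0.3, -0.6, -0.3]
opening: 0.093
gripper_force: 0.0
```

Run:
```python
from h import *
p=camera_params("wrist");im,d=read_camera("wrist")
plan([.535,-.286,.33],1.08)
u,v=pix(p,[.535,-.286,.0]);u,v=int(u),int(v);u0,v0=u-50,max(v-50,0);print(u0,v0,p['position'])
for n,z in (("top",.07),("bot",.0)):
    for a in (0,np.pi/2): print(n,a,[round((c-o)*6) for c,o in zip(pix(p,[.535+.018*np.cos(a),-.286+.018*np.sin(a),z]),(u0,v0))])
    print(n,[round((c-o)*6) for c,o in zip(pix(p,[.535,-.286,z]),(u0,v0))])
cv2.imwrite("pics/w2c.png",cv2.resize(im[v0:v0+100,u0:u0+100],None,fx=6,fy=6,interpolation=2))
```

```text
t 2.95 pos [ 0.4992 -0.3532  0.3028] yaw 1.087 F [ 0.29 -0.37 -0.48] q6 [-0.7   0.23  1.57  0.    1.34 -0.22]
shift [ 0.0761  0.0005 -0.0272] turn [0.003 0.    0.007]
275 81 [ 0.53602567 -0.2853461   0.28254668]
top 0 [474, 210]
top 1.5707963267948966 [205, 122]
top [299, 306]
bot 0 [432, 231]
bot 1.5707963267948966 [230, 165]
bot [300, 303]
```

View pics/w2c.png

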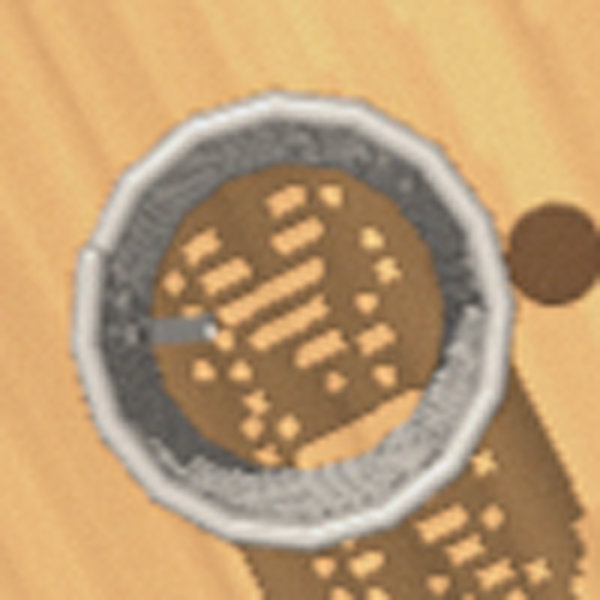

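The tang is seen at crop (150–215, 330), left of the bore centre (298,318), so its world direction is about 2.76 rad, or 1.67 rad from tool x. The spring centre is about (0.534, -0.287). I'll grip it there.

Call:
{"api": "carry_out", "payload": {
  "targets": [
    {"hand":100,"x":0.075,"y":0,"z":0,"ax":0,"ay":0,"az":0},
    {"hand":100,"x":0.075,"y":0,"z":0,"ax":0,"ay":0,"az":0},
    {"hand":100,"x":0.075,"y":0,"z":0.04,"ax":0,"ay":0,"az":0},
    {"hand":100,"x":0.075,"y":0,"z":0.078,"ax":0,"ay":0,"az":0},
    {"hand":100,"x":0.075,"y":0,"z":0.078,"ax":0,"ay":0,"az":0},
    {"hand":40,"x":0.075,"y":0,"z":0.078,"ax":0,"ay":0,"az":0},
    {"hand":40,"x":0.075,"y":0,"z":0.078,"ax":0,"ay":0,"az":0},
    {"hand":40,"x":0.075,"y":0,"z":0.078,"ax":0,"ay":0,"az":0}
  ],
  "newtons": 15
}}

```text
t: 3.95
tool_pos: [0.5344, -0.2882, 0.2246]
orientation: [2.688, 1.622, 0.002]
force: [-0.4, -0.7, -0.6]
opening: 0.0674
gripper_force: 0.0
```

Call:
{"api": "carry_out", "payload": {
  "targets": [
    {"hand":35,"x":0,"y":0,"z":0,"ax":0,"ay":0,"az":0},
    {"hand":35,"x":0,"y":0,"z":0,"ax":0,"ay":0,"az":0},
    {"hand":35,"x":0,"y":0,"z":0,"ax":0,"ay":0,"az":0},
    {"hand":35,"x":0,"y":0,"z":0,"ax":0,"ay":0,"az":0}
  ]
}}

```text
t: 4.45
tool_pos: [0.5338, -0.2878, 0.2228]
orientation: [-2.69, -1.623, 0.0]
force: [-0.1, -0.0, 1.0]
opening: 0.042
gripper_force: 15.0
```

Run:
```python
from h import *
plan([.534,-.287,.225],1.087)
```

```text
t 4.45 pos [ 0.5338 -0.2878  0.2228] yaw 1.086 F [-0.12 -0.03  1.01] q6 [-0.58  0.3   1.64 -0.    1.2  -0.09]
shift [ 0.0008 -0.0002 -0.0022] turn [-0.     0.    -0.001]
```

Run:
```python
from h import *
plan([.5485,-.066,.49],1.22)
```

```text
t 4.45 pos [ 0.5338 -0.2878  0.2228] yaw 1.086 F [-0.12 -0.03  1.01] q6 [-0.58  0.3   1.64 -0.    1.2  -0.09]
shift [ 0.203  -0.0904 -0.2672] turn [-0.     0.    -0.134]
```

Call:
{"api": "carry_out", "payload": {
  "targets": [
    {"hand":35,"x":0,"y":0,"z":-0.06,"ax":0,"ay":0,"az":0},
    {"hand":35,"x":0,"y":0,"z":-0.12,"ax":0,"ay":0,"az":0},
    {"hand":35,"x":0,"y":0,"z":-0.18,"ax":0,"ay":0,"az":0},
    {"hand":35,"x":0,"y":0,"z":-0.24,"ax":0,"ay":0,"az":0},
    {"hand":35,"x":0.02,"y":-0.01,"z":-0.268,"ax":0,"ay":0,"az":-0.03},
    {"hand":35,"x":0.07,"y":-0.03,"z":-0.268,"ax":0,"ay":0,"az":-0.07},
    {"hand":35,"x":0.12,"y":-0.055,"z":-0.268,"ax":0,"ay":0,"az":-0.1},
    {"hand":35,"x":0.16,"y":-0.07,"z":-0.268,"ax":0,"ay":0,"az":-0.134}
  ]
}}

```text
t: 5.45
tool_pos: [0.5463, -0.1116, 0.4909]
orientation: [-2.574, -1.801, -0.0]
force: [0.8, 0.4, -0.8]
opening: 0.0423
gripper_force: 15.0
```

Call:
{"api": "carry_out", "payload": {
  "targets": [
    {"hand":35,"x":0.043,"y":-0.02,"z":0,"ax":0,"ay":0,"az":0},
    {"hand":35,"x":0.043,"y":-0.02,"z":0,"ax":0,"ay":0,"az":0},
    {"hand":35,"x":0.043,"y":-0.02,"z":0,"ax":0,"ay":0,"az":0},
    {"hand":35,"x":0.043,"y":-0.02,"z":0,"ax":0,"ay":0,"az":0}
  ]
}}

```text
t: 5.95
tool_pos: [0.5426, -0.0675, 0.4907]
orientation: [2.576, 1.797, -0.001]
force: [-0.1, 0.7, -0.4]
opening: 0.0424
gripper_force: 15.0
```

Run:
```python
from h import *
p=camera_params("wrist");im,d=read_camera("wrist");np.savez("w3.npz",d=d,im=im)
plan([.5485,-.066,.49],1.22)
u,v=pix(p,[.5745,.005,.238]);u,v=int(u),int(v);u0,v0=max(u-50,0),max(v-50,0);print(u0,v0,p['position'])
f=lambda X:[round((c-o)*5) for c,o in zip(pix(p,X),(u0,v0))]
for n,z,r in (("end",.258,.0075),("sh",.238,.015),("seat",.18,.015)):
    print(n,f([.5745,.005,z]),f([.5745+r,.005,z]),f([.5745,.005+r,z]))
cv2.imwrite("pics/w3c.png",cv2.resize(im[v0:v0+100,u0:u0+150],None,fx=5,fy=5,interpolation=2))
```

```text
t 6.0 pos [ 0.5425 -0.0675  0.4907] yaw 1.218 F [-0.25 -0.78 -1.16] q6 [-0.22 -0.03  1.5  -0.    1.67  0.14]
shift [0.0035 0.0051 0.0007] turn [-0.     0.    -0.002]
283 76 [0.57000841 0.00448705 0.47015514]
end [257, 251] [322, 226] [234, 183]
sh [254, 252] [372, 207] [211, 128]
seat [247, 256] [342, 220] [213, 157]
```

View pics/w3c.png

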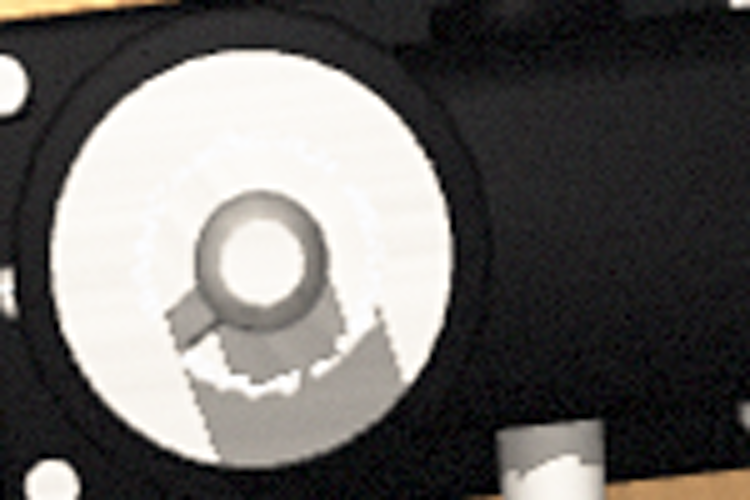

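The thread end is at crop (262,262), and the keyway runs down-left from it to about (175,333), which is a world direction of ~3.40 rad. That needs a tool yaw of ~1.73. The rod axis is at about (0.5745, 0.0042).

Run:
```python
from h import *
plan([.5745,.0042,.50],1.726)
```

```text
t 6.0 pos [ 0.5425 -0.0675  0.4907] yaw 1.218 F [-0.25 -0.78 -1.16] q6 [-0.22 -0.03  1.5  -0.    1.67  0.14]
shift [ 0.0783  0.0052 -0.0094] turn [-0.     0.    -0.508]
```

Call:
{"api": "carry_out", "payload": {
  "targets": [
    {"hand":35,"x":0,"y":0,"z":-0.015,"ax":0,"ay":0,"az":-0.1},
    {"hand":35,"x":0.03,"y":0.003,"z":-0.015,"ax":0,"ay":0,"az":-0.25},
    {"hand":35,"x":0.06,"y":0.005,"z":-0.01,"ax":0,"ay":0,"az":-0.4},
    {"hand":35,"x":0.0785,"y":0.005,"z":-0.01,"ax":0,"ay":0,"az":-0.508},
    {"hand":35,"x":0.0785,"y":0.005,"z":-0.01,"ax":0,"ay":0,"az":-0.508},
    {"hand":35,"x":0.0785,"y":0.005,"z":-0.01,"ax":0,"ay":0,"az":-0.508},
    {"hand":35,"x":0.0785,"y":0.005,"z":-0.01,"ax":0,"ay":0,"az":-0.508}
  ]
}}

```text
t: 6.88
tool_pos: [0.5741, 0.0046, 0.501]
orientation: [2.043, 2.386, -0.0]
force: [-0.7, 0.1, -1.6]
opening: 0.0423
gripper_force: 15.0
```

Run:
```python
from h import *
plan([.5745,.0042,.465],1.726)
p=camera_params("scene");im,d=read_camera("scene")
cv2.imwrite("pics/s2.png",cv2.resize(im[140:260,250:370],None,fx=5,fy=5,interpolation=2))
for X in ([.5745,.0042,.258],[.5745,.0042,.2772],[.5745,.0042,.238]): print([(c-o)*5 for c,o in zip(pix(p,X),(250,140))])
```

```text
t 6.875 pos [0.5741 0.0046 0.501 ] yaw 1.725 F [-0.66  0.12 -1.62] q6 [-0.08  0.04  1.41 -0.    1.69 -0.24]
shift [-0.0005  0.0004  0.036 ] turn [ 0.     0.    -0.001]
[np.float64(227.16958375295377), np.float64(394.54097256925905)]
[np.float64(224.70753198341953), np.float64(349.7170744940607)]
[np.float64(229.67287493795936), np.float64(440.1156718171335)]
```

View pics/s2.png

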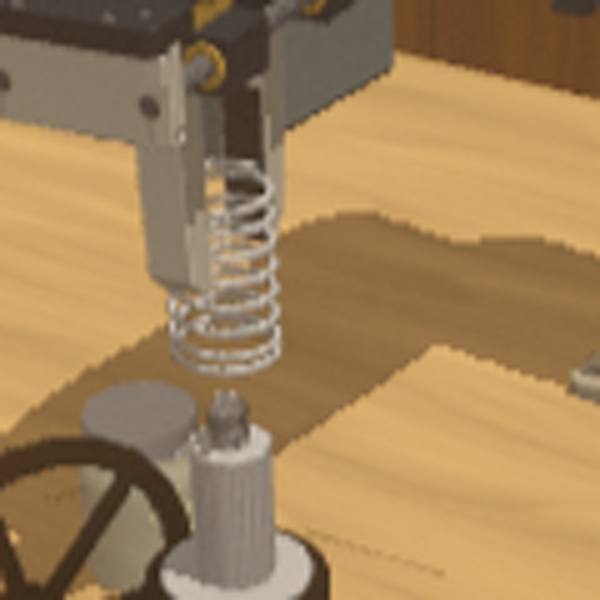

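The spring hangs upright and centred over the rod (spring centre at crop x≈226, rod tip at x≈228). I'll lower it.

Call:
{"api": "carry_out", "payload": {
  "targets": [
    {"hand":35,"x":0,"y":0,"z":0.012,"ax":0,"ay":0,"az":0},
    {"hand":35,"x":0,"y":0,"z":0.024,"ax":0,"ay":0,"az":0},
    {"hand":35,"x":0,"y":0,"z":0.032,"ax":0,"ay":0,"az":0},
    {"hand":35,"x":0,"y":0,"z":0.035,"ax":0,"ay":0,"az":0},
    {"hand":35,"x":0,"y":0,"z":0.035,"ax":0,"ay":0,"az":0}
  ]
}}

```text
t: 7.55
tool_pos: [0.5742, 0.0057, 0.4656]
orientation: [-2.04, -2.389, 0.0]
force: [-0.3, 0.6, -0.1]
opening: 0.0429
gripper_force: 15.0
```

Call:
{"api": "carry_out", "payload": {
  "targets": [
    {"hand":35,"x":0,"y":0,"z":0.002,"ax":0,"ay":0,"az":0},
    {"hand":35,"x":0,"y":0,"z":0.004,"ax":0,"ay":0,"az":0},
    {"hand":35,"x":0,"y":0,"z":0.006,"ax":0,"ay":0,"az":0},
    {"hand":35,"x":0,"y":0,"z":0.008,"ax":0,"ay":0,"az":0},
    {"hand":35,"x":0,"y":0,"z":0.008,"ax":0,"ay":0,"az":0},
    {"hand":35,"x":0,"y":0,"z":0.008,"ax":0,"ay":0,"az":0}
  ]
}}

```text
t: 8.3
tool_pos: [0.5743, 0.0056, 0.4581]
orientation: [2.04, 2.388, 0.0]
force: [0.2, 1.0, 1.8]
opening: 0.0421
gripper_force: 15.0
```

Run:
```python
from h import *
plan([.5745,.0042,.45],1.726);print(read_state()['wrist_torque'])
```

```text
t 8.3 pos [0.5743 0.0056 0.4581] yaw 1.728 F [0.18 1.01 1.75] q6 [-0.08  0.04  1.48 -0.    1.61 -0.24]
shift [-0.0015  0.      0.0081] turn [0.    0.    0.002]
[-0.03523406  0.03087189  0.01136324]
```

Call:
{"api": "carry_out", "payload": {
  "targets": [
    {"hand":35,"x":-0.001,"y":0,"z":0.0015,"ax":0,"ay":0,"az":0},
    {"hand":35,"x":-0.001,"y":0,"z":0.003,"ax":0,"ay":0,"az":0},
    {"hand":35,"x":-0.001,"y":0,"z":0.003,"ax":0,"ay":0,"az":0},
    {"hand":35,"x":-0.001,"y":0,"z":0.003,"ax":0,"ay":0,"az":0}
  ]
}}

```text
t: 8.8
tool_pos: [0.5744, 0.0048, 0.455]
orientation: [2.04, 2.389, 0.0]
force: [0.2, 1.7, 3.5]
opening: 0.0421
gripper_force: 15.0
```

Call:
{"api": "carry_out", "payload": {
  "targets": [
    {"hand":35,"x":0,"y":0,"z":0,"ax":0,"ay":0,"az":-0.04},
    {"hand":35,"x":0,"y":0,"z":0,"ax":0,"ay":0,"az":-0.08},
    {"hand":35,"x":0,"y":0,"z":0,"ax":0,"ay":0,"az":-0.12},
    {"hand":35,"x":0,"y":0,"z":0,"ax":0,"ay":0,"az":-0.12},
    {"hand":35,"x":0,"y":0,"z":0,"ax":0,"ay":0,"az":-0.12}
  ]
}}

```text
t: 9.43
tool_pos: [0.5743, 0.0046, 0.4544]
orientation: [-1.894, -2.505, 0.001]
force: [0.1, 0.0, -0.4]
opening: 0.0419
gripper_force: 15.0
```

Call:
{"api": "carry_out", "payload": {
  "targets": [
    {"hand":35,"x":0,"y":0,"z":0,"ax":0,"ay":0,"az":-0.04},
    {"hand":35,"x":0,"y":0,"z":0,"ax":0,"ay":0,"az":-0.08},
    {"hand":35,"x":0,"y":0,"z":0,"ax":0,"ay":0,"az":-0.12},
    {"hand":35,"x":0,"y":0,"z":0,"ax":0,"ay":0,"az":-0.12},
    {"hand":35,"x":0,"y":0,"z":0,"ax":0,"ay":0,"az":-0.12}
  ]
}}

```text
t: 10.05
tool_pos: [0.5743, 0.0047, 0.4547]
orientation: [-1.741, -2.615, 0.0]
force: [-0.3, 1.0, -0.2]
opening: 0.0425
gripper_force: 15.0
```

Run:
```python
from h import *
plan([.5745,.0042,.405],1.85);print(read_state()['wrist_torque'])
```

```text
t 10.05 pos [0.5743 0.0047 0.4547] yaw 1.967 F [-0.34  1.   -0.24] q6 [-0.08  0.05  1.49 -0.    1.61 -0.48]
shift [-0.0005 -0.      0.0497] turn [-0.    -0.     0.117]
[-0.01290207  0.10931646 -0.0375385 ]
```

Call:
{"api": "carry_out", "payload": {
  "targets": [
    {"hand":35,"x":0,"y":0,"z":0,"ax":0,"ay":0,"az":0.06},
    {"hand":35,"x":0,"y":0,"z":0.003,"ax":0,"ay":0,"az":0.12},
    {"hand":35,"x":0,"y":0,"z":0.006,"ax":0,"ay":0,"az":0.12},
    {"hand":35,"x":0,"y":0,"z":0.006,"ax":0,"ay":0,"az":0.12},
    {"hand":35,"x":0,"y":0,"z":0.006,"ax":0,"ay":0,"az":0.12}
  ]
}}

```text
t: 10.68
tool_pos: [0.5744, 0.0047, 0.4489]
orientation: [-1.893, -2.507, 0.0]
force: [-0.8, -0.3, -0.5]
opening: 0.0417
gripper_force: 15.0
```

Run:
```python
from h import *
plan([.5745,.0042,.405],1.85);print(read_state()['wrist_torque'])
```

```text
t 10.675 pos [0.5744 0.0047 0.4489] yaw 1.848 F [-0.78 -0.27 -0.47] q6 [-0.08  0.05  1.5  -0.    1.6  -0.36]
shift [-0.0005  0.      0.0439] turn [-0.     0.    -0.002]
[-0.07789635  0.00701158 -0.00342575]
```

Call:
{"api": "carry_out", "payload": {
  "targets": [
    {"hand":35,"x":0,"y":0,"z":0.006,"ax":0,"ay":0,"az":0},
    {"hand":35,"x":0,"y":0,"z":0.012,"ax":0,"ay":0,"az":0},
    {"hand":35,"x":0,"y":0,"z":0.018,"ax":0,"ay":0,"az":0},
    {"hand":35,"x":0,"y":0,"z":0.022,"ax":0,"ay":0,"az":0},
    {"hand":35,"x":0,"y":0,"z":0.022,"ax":0,"ay":0,"az":0}
  ]
}}

```text
t: 11.3
tool_pos: [0.5742, 0.0047, 0.4263]
orientation: [-1.893, -2.506, 0.001]
force: [-0.1, -0.2, -1.0]
opening: 0.0423
gripper_force: 15.0
```

Call:
{"api": "carry_out", "payload": {
  "targets": [
    {"hand":35,"x":0,"y":0,"z":0.006,"ax":0,"ay":0,"az":0},
    {"hand":35,"x":0,"y":0,"z":0.012,"ax":0,"ay":0,"az":0},
    {"hand":35,"x":0,"y":0,"z":0.017,"ax":0,"ay":0,"az":0},
    {"hand":35,"x":0,"y":0,"z":0.021,"ax":0,"ay":0,"az":0},
    {"hand":35,"x":0,"y":0,"z":0.021,"ax":0,"ay":0,"az":0},
    {"hand":35,"x":0,"y":0,"z":0.021,"ax":0,"ay":0,"az":0}
  ]
}}

```text
t: 12.05
tool_pos: [0.5744, 0.0047, 0.406]
orientation: [1.893, 2.507, 0.0]
force: [-0.1, 0.2, -0.2]
opening: 0.0421
gripper_force: 15.0
```

Call:
{"api": "carry_out", "payload": {
  "targets": [
    {"hand":35,"x":0,"y":0,"z":0.001,"ax":0,"ay":0,"az":0},
    {"hand":35,"x":0,"y":0,"z":0.003,"ax":0,"ay":0,"az":0},
    {"hand":35,"x":0,"y":0,"z":0.003,"ax":0,"ay":0,"az":0},
    {"hand":35,"x":0,"y":0,"z":0.003,"ax":0,"ay":0,"az":0}
  ]
}}

```text
t: 12.55
tool_pos: [0.5744, 0.0047, 0.4031]
orientation: [1.893, 2.507, 0.0]
force: [0.7, 0.6, 1.6]
opening: 0.0421
gripper_force: 15.0
```

Call:
{"api": "carry_out", "payload": {
  "targets": [
    {"hand":35,"x":0,"y":0,"z":0.001,"ax":0,"ay":0,"az":0},
    {"hand":35,"x":0,"y":0,"z":0.003,"ax":0,"ay":0,"az":0},
    {"hand":35,"x":0,"y":0,"z":0.003,"ax":0,"ay":0,"az":0},
    {"hand":35,"x":0,"y":0,"z":0.003,"ax":0,"ay":0,"az":0}
  ]
}}

```text
t: 13.05
tool_pos: [0.5744, 0.0047, 0.4]
orientation: [1.893, 2.507, 0.0]
force: [-0.4, 1.8, 3.2]
opening: 0.0421
gripper_force: 15.0
```

Call:
{"api": "carry_out", "payload": {
  "targets": [
    {"hand":35,"x":0,"y":0,"z":-0.002,"ax":0,"ay":0,"az":0},
    {"hand":35,"x":0,"y":0,"z":-0.002,"ax":0,"ay":0,"az":0},
    {"hand":58,"x":0,"y":0,"z":-0.002,"ax":0,"ay":0,"az":0},
    {"hand":58,"x":0,"y":0,"z":-0.002,"ax":0,"ay":0,"az":0},
    {"hand":58,"x":0,"y":0,"z":-0.002,"ax":0,"ay":0,"az":0}
  ]
}}

```text
t: 13.68
tool_pos: [0.5743, 0.0046, 0.4015]
orientation: [-1.893, -2.506, 0.001]
force: [0.3, -0.3, 0.1]
opening: 0.0539
gripper_force: 0.0
```

Call:
{"api": "carry_out", "payload": {
  "targets": [
    {"hand":58,"x":0,"y":0,"z":-0.03,"ax":0,"ay":0,"az":0},
    {"hand":70,"x":0,"y":0,"z":-0.07,"ax":0,"ay":0,"az":0},
    {"hand":100,"x":0,"y":0,"z":-0.12,"ax":0,"ay":0,"az":0},
    {"hand":100,"x":0,"y":0,"z":-0.12,"ax":0,"ay":0,"az":0},
    {"hand":100,"x":0.06,"y":0,"z":-0.12,"ax":0,"ay":0,"az":0},
    {"hand":100,"x":0.12,"y":0,"z":-0.1,"ax":0,"ay":0,"az":0}
  ]
}}

```text
t: 14.42
tool_pos: [0.5416, 0.1201, 0.5024]
orientation: [1.895, 2.504, 0.002]
force: [1.4, -0.2, 0.7]
opening: 0.0923
gripper_force: 0.0
```

Run:
```python
from h import *
p=camera_params("top");im,d=read_camera("top")
P=np.array([pt(p,u,v,d[v,u]) for v in range(195,240) for u in range(310,370) if d[v,u]>0])
P=P[(P[:,2]>.235)&(P[:,2]<.256)&(np.hypot(P[:,0]-.5745,P[:,1]-.0045)<.04)];print(len(P),P.mean(0),np.percentile(P[:,2],[5,50,95]))
cv2.imwrite("pics/t2.png",cv2.resize(im[190:240,310:370],None,fx=10,fy=10,interpolation=2))
plan([.501,.201,.30],1.85)
```

```text
250 [0.57539053 0.00577168 0.24380868] [0.23636743 0.24216161 0.25349534]
t 14.475 pos [0.5393 0.1263 0.4984] yaw 1.851 F [-0.42  4.45 -1.29] q6 [ 0.14 -0.01  1.47  0.    1.69 -0.14]
shift [ 0.0815 -0.0155  0.1988] turn [-0.003 -0.005  0.001]
```

View pics/t2.png

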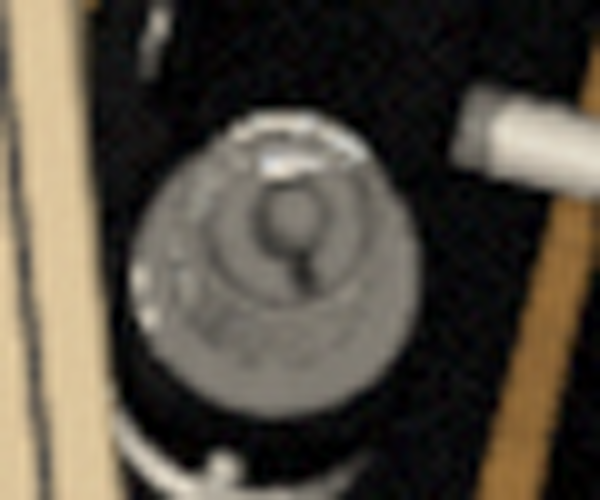

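The spring stands around the rod: its upper coil rim is visible at (300,120) to (365,150), and the top is about 250 mm up. Now for the cap.

Call:
{"api": "carry_out", "payload": {
  "targets": [
    {"hand":100,"x":0.08,"y":-0.015,"z":0.06,"ax":0,"ay":0,"az":0},
    {"hand":100,"x":0.08,"y":-0.015,"z":0.12,"ax":0,"ay":0,"az":0},
    {"hand":100,"x":0.08,"y":-0.015,"z":0.18,"ax":0,"ay":0,"az":0},
    {"hand":100,"x":0.08,"y":-0.015,"z":0.2,"ax":0,"ay":0,"az":0},
    {"hand":100,"x":0.08,"y":-0.015,"z":0.2,"ax":0,"ay":0,"az":0},
    {"hand":100,"x":0.08,"y":-0.015,"z":0.2,"ax":0,"ay":0,"az":0}
  ]
}}

```text
t: 15.22
tool_pos: [0.506, 0.1922, 0.3036]
orientation: [1.893, 2.506, 0.002]
force: [0.6, -0.2, 0.7]
opening: 0.0929
gripper_force: 0.0
```

Run:
```python
from h import *
p=camera_params("wrist");im,d=read_camera("wrist")
C=[int(c) for c in pix(p,[.48,.274,.015])];print(C)
P=np.array([pt(p,u,v,d[v,u]) for v in range(max(C[1]-60,0),min(C[1]+60,480)) for u in range(C[0]-60,C[0]+60) if d[v,u]>0])
for a,b in ((.002,.008),(.018,.026)):
    Q=P[(P[:,2]>a)&(P[:,2]<b)];(c,r)=cv2.minEnclosingCircle((Q[:,:2]*1000).astype(np.float32));print(len(Q),Q.mean(0).round(4),c,r,Q.min(0).round(4),Q.max(0).round(4))
c=Q[:,:2].mean(0)
plan([c[0],c[1],.195],1.85)
cv2.imwrite("pics/cap.png",im)
```

```text
[321, 115]
2076 [0.4797 0.2742 0.0045] (485.232177734375, 271.84918212890625) 29.890684127807617 [0.4557 0.25   0.002 ] [0.5132 0.2978 0.0078]
839 [0.4794 0.2743 0.0214] (479.50537109375, 273.9247741699219) 14.981443405151367 [0.4647 0.2591 0.018 ] [0.4944 0.2888 0.0236]
t 15.275 pos [0.5065 0.1923 0.3046] yaw 1.848 F [ 0.54 -0.35  0.84] q6 [ 0.27  0.04  1.77 -0.    1.33 -0.01]
shift [ 0.0863 -0.0041  0.1096] turn [ 0.003  0.    -0.002]
```

Call:
{"api": "carry_out", "payload": {
  "targets": [
    {"hand":100,"x":0.05,"y":-0.004,"z":0.02,"ax":0,"ay":0,"az":0},
    {"hand":100,"x":0.086,"y":-0.004,"z":0.05,"ax":0,"ay":0,"az":0},
    {"hand":70,"x":0.086,"y":-0.004,"z":0.09,"ax":0,"ay":0,"az":0},
    {"hand":65,"x":0.086,"y":-0.004,"z":0.105,"ax":0,"ay":0,"az":0},
    {"hand":60,"x":0.086,"y":-0.004,"z":0.109,"ax":0,"ay":0,"az":0},
    {"hand":60,"x":0.086,"y":-0.004,"z":0.109,"ax":0,"ay":0,"az":0}
  ]
}}

```text
t: 16.02
tool_pos: [0.4792, 0.2738, 0.1948]
orientation: [1.894, 2.505, 0.003]
force: [-0.3, -0.1, 0.2]
opening: 0.0582
gripper_force: 0.0
```

Call:
{"api": "carry_out", "payload": {
  "targets": [
    {"hand":20,"x":0,"y":0,"z":0,"ax":0,"ay":0,"az":0},
    {"hand":20,"x":0,"y":0,"z":0,"ax":0,"ay":0,"az":0},
    {"hand":20,"x":0,"y":0,"z":0,"ax":0,"ay":0,"az":0},
    {"hand":20,"x":0,"y":0,"z":0,"ax":0,"ay":0,"az":0},
    {"hand":20,"x":0,"y":0,"z":0,"ax":0,"ay":0,"az":0}
  ]
}}

```text
t: 16.65
tool_pos: [0.4783, 0.274, 0.1936]
orientation: [1.893, 2.507, 0.001]
force: [-1.4, -1.5, 5.1]
opening: 0.0303
gripper_force: 15.0
```

Run:
```python
from h import *
plan([.4795,.274,.5],1.85);plan([.5745,.0045,.49],1.85)
```

```text
t 16.65 pos [0.4783 0.274  0.1936] yaw 1.848 F [-1.39 -1.49  5.05] q6 [ 0.43  0.21  1.81 -0.    1.12  0.15]
shift [-3.000e-04  1.400e-03 -3.064e-01] turn [ 0.001  0.    -0.002]
t 16.65 pos [0.4783 0.274  0.1936] yaw 1.848 F [-1.39 -1.49  5.05] q6 [ 0.43  0.21  1.81 -0.    1.12  0.15]
shift [-0.2855  0.019  -0.2964] turn [ 0.001  0.    -0.002]
```

Call:
{"api": "carry_out", "payload": {
  "targets": [
    {"hand":20,"x":0,"y":0,"z":-0.03,"ax":0,"ay":0,"az":0},
    {"hand":20,"x":0,"y":0,"z":-0.09,"ax":0,"ay":0,"az":0},
    {"hand":20,"x":0,"y":0,"z":-0.15,"ax":0,"ay":0,"az":0},
    {"hand":20,"x":0,"y":0,"z":-0.21,"ax":0,"ay":0,"az":0},
    {"hand":20,"x":0,"y":0,"z":-0.26,"ax":0,"ay":0,"az":0},
    {"hand":20,"x":-0.05,"y":0.003,"z":-0.297,"ax":0,"ay":0,"az":0},
    {"hand":20,"x":-0.1,"y":0.007,"z":-0.297,"ax":0,"ay":0,"az":0},
    {"hand":20,"x":-0.15,"y":0.01,"z":-0.297,"ax":0,"ay":0,"az":0}
  ]
}}

```text
t: 17.65
tool_pos: [0.529, 0.1312, 0.4904]
orientation: [1.892, 2.507, 0.001]
force: [0.7, 0.5, -0.9]
opening: 0.0303
gripper_force: 15.0
```

Call:
{"api": "carry_out", "payload": {
  "targets": [
    {"hand":20,"x":-0.05,"y":0.003,"z":0,"ax":0,"ay":0,"az":0},
    {"hand":20,"x":-0.1,"y":0.006,"z":0,"ax":0,"ay":0,"az":0},
    {"hand":20,"x":-0.1355,"y":0.009,"z":0,"ax":0,"ay":0,"az":0},
    {"hand":20,"x":-0.1355,"y":0.009,"z":0,"ax":0,"ay":0,"az":0},
    {"hand":20,"x":-0.1355,"y":0.009,"z":0,"ax":0,"ay":0,"az":0},
    {"hand":20,"x":-0.1355,"y":0.009,"z":0,"ax":0,"ay":0,"az":0}
  ]
}}

```text
t: 18.4
tool_pos: [0.5742, 0.0056, 0.49]
orientation: [-1.891, -2.508, -0.0]
force: [-0.7, -1.1, -1.0]
opening: 0.0301
gripper_force: 15.0
```

Run:
```python
from h import *
plan([.5745,.0045,.455],1.85)
p=camera_params("scene");im,d=read_camera("scene")
cv2.imwrite("pics/s3.png",cv2.resize(im[140:260,250:370],None,fx=5,fy=5,interpolation=2))
for X in ([.5745,.0045,.258],[.5745,.0045,.296]): print([(c-o)*5 for c,o in zip(pix(p,X),(250,140))])
```

```text
t 18.4 pos [0.5742 0.0056 0.49  ] yaw 1.849 F [-0.72 -1.12 -1.05] q6 [-0.08  0.04  1.43  0.    1.67 -0.36]
shift [-0.0012  0.      0.035 ] turn [-0.    -0.    -0.001]
[np.float64(227.8079146250198), np.float64(394.7551586543101)]
[np.float64(222.89168950639265), np.float64(304.9765390267373)]
```

View pics/s3.png

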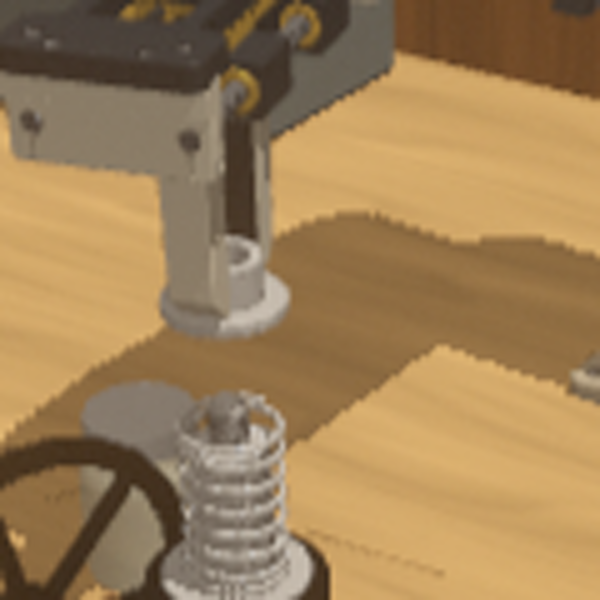

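The cap is level above the home spring (cap centre at crop x≈226, rod tip at x≈228). I'll correct by 1 mm and lower it.

Call:
{"api": "carry_out", "payload": {
  "targets": [
    {"hand":20,"x":-0.001,"y":0,"z":0.012,"ax":0,"ay":0,"az":0},
    {"hand":20,"x":-0.001,"y":0,"z":0.024,"ax":0,"ay":0,"az":0},
    {"hand":20,"x":-0.001,"y":0,"z":0.034,"ax":0,"ay":0,"az":0},
    {"hand":20,"x":-0.001,"y":0,"z":0.039,"ax":0,"ay":0,"az":0},
    {"hand":20,"x":-0.001,"y":0,"z":0.039,"ax":0,"ay":0,"az":0}
  ]
}}

```text
t: 19.08
tool_pos: [0.5746, 0.0035, 0.4505]
orientation: [-1.893, -2.506, 0.001]
force: [-0.4, -0.7, 0.1]
opening: 0.0303
gripper_force: 15.0
```

Call:
{"api": "carry_out", "payload": {
  "targets": [
    {"hand":20,"x":0,"y":0,"z":0.002,"ax":0,"ay":0,"az":0},
    {"hand":20,"x":0,"y":0,"z":0.004,"ax":0,"ay":0,"az":0},
    {"hand":20,"x":0,"y":0,"z":0.006,"ax":0,"ay":0,"az":0},
    {"hand":20,"x":0,"y":0,"z":0.008,"ax":0,"ay":0,"az":0},
    {"hand":20,"x":0,"y":0,"z":0.008,"ax":0,"ay":0,"az":0},
    {"hand":20,"x":0,"y":0,"z":0.008,"ax":0,"ay":0,"az":0}
  ]
}}

```text
t: 19.82
tool_pos: [0.5747, 0.0035, 0.4432]
orientation: [1.893, 2.507, 0.0]
force: [-0.1, -0.5, 0.2]
opening: 0.0301
gripper_force: 15.0
```

Call:
{"api": "carry_out", "payload": {
  "targets": [
    {"hand":20,"x":0,"y":0,"z":0.001,"ax":0,"ay":0,"az":0},
    {"hand":20,"x":0,"y":0,"z":0.0025,"ax":0,"ay":0,"az":0},
    {"hand":20,"x":0,"y":0,"z":0.0025,"ax":0,"ay":0,"az":0},
    {"hand":20,"x":0,"y":0,"z":0.0025,"ax":0,"ay":0,"az":0}
  ]
}}

```text
t: 20.32
tool_pos: [0.5747, 0.0035, 0.4408]
orientation: [1.893, 2.507, 0.0]
force: [-0.2, -0.2, 1.5]
opening: 0.0302
gripper_force: 15.0
```

Run:
```python
from h import *
plan([.5745,.0042,.44],1.85)
```

```text
t 20.325 pos [0.5747 0.0035 0.4408] yaw 1.848 F [-0.17 -0.17  1.46] q6 [-0.08  0.05  1.51 -0.    1.58 -0.36]
shift [ 0.0007 -0.      0.0008] turn [ 0.     0.    -0.002]
```

Call:
{"api": "carry_out", "payload": {
  "targets": [
    {"hand":20,"x":0.0007,"y":0,"z":0,"ax":0,"ay":0,"az":0},
    {"hand":20,"x":0.0007,"y":0,"z":0,"ax":0,"ay":0,"az":0},
    {"hand":55,"x":0.0007,"y":0,"z":0,"ax":0,"ay":0,"az":0},
    {"hand":55,"x":0.0007,"y":0,"z":0,"ax":0,"ay":0,"az":0},
    {"hand":55,"x":0.0007,"y":0,"z":0,"ax":0,"ay":0,"az":0},
    {"hand":60,"x":0.0007,"y":0,"z":-0.02,"ax":0,"ay":0,"az":0},
    {"hand":60,"x":0.0007,"y":0,"z":-0.06,"ax":0,"ay":0,"az":0},
    {"hand":60,"x":0.0007,"y":0,"z":-0.1,"ax":0,"ay":0,"az":0}
  ]
}}

```text
t: 21.32
tool_pos: [0.5742, 0.0042, 0.5432]
orientation: [1.893, 2.506, 0.001]
force: [-0.2, -1.2, 0.0]
opening: 0.0557
gripper_force: 0.0
```

Call:
{"api": "carry_out", "payload": {
  "targets": [
    {"hand":60,"x":-0.03,"y":0,"z":0,"ax":0,"ay":0,"az":0},
    {"hand":60,"x":-0.08,"y":0,"z":0,"ax":0,"ay":0,"az":0},
    {"hand":60,"x":-0.08,"y":0,"z":0,"ax":0,"ay":0,"az":0},
    {"hand":60,"x":-0.08,"y":0,"z":0,"ax":0,"ay":0,"az":0}
  ]
}}

```text
t: 21.82
tool_pos: [0.5963, -0.0727, 0.5415]
orientation: [1.894, 2.506, 0.001]
force: [-0.5, 0.8, -0.8]
opening: 0.0556
gripper_force: 0.0
```

Run:
```python
from h import *
p=camera_params("wrist");im,d=read_camera("wrist")
C=[int(c) for c in pix(p,[.5745,.0042,.25])];print(C)
P=np.array([pt(p,u,v,d[v,u]) for v in range(max(C[1]-80,0),min(C[1]+80,480)) for u in range(C[0]-80,C[0]+80) if d[v,u]>0])
for a,b in ((.243,.259),(.263,.278)):
    Q=P[(P[:,2]>a)&(P[:,2]<b)];(c,r)=cv2.minEnclosingCircle((Q[:,:2]*1000).astype(np.float32));A=np.c_[Q[:,:2],np.ones(len(Q))]
    print(len(Q),Q.mean(0).round(4),np.median(Q[:,2]),c,r,np.linalg.lstsq(A,Q[:,2],rcond=None)[0][:2])
print(read_state()['tool_pos'],read_state()['force'])
```

```text
[325, 124]
2628 [0.5756 0.004  0.2532] 0.252926437253303 (575.9088745117188, 3.5246455669403076) 24.02507781982422 [-0.00053413  0.00186042]
910 [0.5759 0.0038 0.2696] 0.26975062494865193 (575.9042358398438, 3.5148110389709473) 14.963584899902344 [ 0.00059405 -0.00403771]
[ 0.59623282 -0.07217937  0.54149209] [ 2.41617092e-01 -3.79222541e-04  5.15324826e-01]
```

The cap is level and centred to about 1.5 mm, with its underside about 68 mm above the seat. I'll hand it in.

```bash
python3 -c "
from plant import robot
print(robot.close_job())"
```

```text
the job is handed in; nothing more can be done
None
```

The job is handed in, with no verdict returned. The spring went home on the seat with its tang in the keyway, and the last depth measurement shows the cap level on it, hub up, within about 1.5 mm of the rod's axis. The arm is clear, and spring and cap fitting forces stayed around 3.5 N.

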